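Count out three tins and hold the feeder rod open

ROBOT

A 7-joint arm with a two-finger parallel gripper is mounted at the origin on a cart in front of the work surface, level with it; the furniture and walls round the work are solid. World frame = base frame: x ahead of the robot, y to its left, z up, the work surface at z = 0. Lengths are in mm, angles in rad, forces in N, time in s.
With the tool pointing down it reaches from about 425 to 800 mm from the base axis. Payload 8.3 kg.
Tool frame: the origin (TCP) lies on the centre line of the jaws, within the pads' length; the fingertips stand 25 mm ahead of it and the grasp point (between the pads) lies 6 mm ahead of it; z points along the fingers, y is the direction in which the jaws open and shut (so a half turn about z gives the same grasp; the last joint's range is limited). The gripper opens to 85 mm and grips with 20 to 120 N. Pads are 22 mm wide; open, the fingers measure 114 mm over their backs; the gripper's body (76 mm by 85 mm) begins 54 mm behind the grasp point. The pads swing forward as they close: fully open they stand 13 mm farther back than shut.
Start: joints at [1.143, 0.383, 0.016, 1.37, -0.006, 1.388, -0.046], TCP at [223.011, -583.842, 256.279] pointing down, gripper open.
Joint ranges: [-2.95, 2.95], [-0.25, 2.06], [-1.52, 1.56], [0.18, 2.33], [-1.44, 4.58], [0.02, 2.06], [-3.01, 3.01]. Speed limits (rad/s): [2.39, 2.39, 3.01, 3.01, 3.14, 3.14, 3.14].

INTERFACE

Orientations are given as a 3x3 rotation matrix whose columns are the frame's x, y, z axes.
In Python, from station import manip, cams, job gives the robot as it stands. The module is installed in compiled form; this text tells all that it offers.
- The arm moves only by the tool drive_tool, never from a script. Its argument "deltas" is one flat list of numbers, 7 for each row, row after row: the shift along the tool's x, y, z in mm, then the turn, a rotation vector about the tool's x, y, z in degrees, then the closure, from -1 (fully open) to 1 (shut). A call has exactly 8 rows; each row is the pose to reach, as a shift and turn from the pose commanded when the call began, along the tool's axes at that moment; what a row does not reach only later rows make up. A row lasts 1/8 s, in which the tool goes at most 62.5 mm and 10.7 degrees, less where a joint would pass 70% of its speed; a pose out of reach is approached as far as the arm can. A call with a gripper value outside its range is refused whole. The fingers move at their own pace and stop on an object; the grip force is fixed at half the most. Time passes only in rows, so rows that repeat a pose let the fingers close, or fill a call up. It gives the time, the measured TCP pose, the force and the opening at its end, in the units of the state.
- manip.sense(): the state, without advancing time (a new reading comes with each control period).
- cams.get_image(name): name is "scene" or "top" or "wrist"; returns a dict with "frame" (400x640x3 uint8, red, green, blue), "depth" (400x640 float32, mm along the optical axis (not along the pixel's ray), 0 where there is no reading), "vfov" (degrees; the focal length in pixels is half the picture's height over the tangent of half this angle, whatever the lens; pixels are square), "cx", "cy" (the principal point, pixels), "k1" (the pictures are not rectified: a ray, as slopes to the right and down, at radius r is drawn at 1 + k1 r^2 times it, then the intrinsics apply), "T" (4x4, takes a point from camera to world coordinates); the wrist camera has in their place "mount" (4x4, takes a point from camera to tool coordinates, whose origin is the TCP and whose axes are the flange's). Camera axes: x right, y down, z forward; pixel columns grow to the right and rows downward; lengths in mm; the calibration is good to about 2 mm. A picture is of the moment at which its call begins: read the wrist's pose just before it.
- job.sign_off(): hands the job in, once; it reports no verdict.
The state is a dict: "time": time; "joint_pos": joint angles; "dq": joint speeds; "joint_efforts": joint torques, N m; "ee_pos": TCP position; "tool_rot": TCP orientation; "force": force on the tool from outside, world axes, zero at the start; "wrist_torque": the same for the moment, N m; "width": opening from 0.0 (shut) to 1.0 (fully open).
Only numpy, scipy, OpenCV 4.12 (cv2) and the standard library are available. Lean on these libraries where they do the work, as an engineer would, in place of code of your own. Each camera call takes 0.05 s, during which the arm holds its last target.

TASK

I am about to refill the tin feeder on the counter. Count three of the four balm tins into the wooden tray, lying flat side by side (leave the fourth on the counter), then take the feeder's sprung rod by its upright pull tab, draw it out until its pointer is level with the index finger on the rail, and keep holding it there for me: finish while still gripping the tab. Don't shift the index clip, and leave the bottle, bell, soap and tape dispenser where they are.

Things in the scene. Friction and masses are not known exactly. Their poses are not given: they have to be found in the camera images.
- tin_1: a round white screw-lid balm tin, 50 mm across, 21 mm tall, about 40 to 85 g, standing flat on the counter beside the tray; origin at the centre of its underside, z axis up. All four tins are alike
- tin_2: a round white screw-lid balm tin, 50 mm across, 21 mm tall, about 40 to 85 g, standing flat on the counter beside the tray; origin at the centre of its underside, z axis up. All four tins are alike
- tin_3: a round white screw-lid balm tin, 50 mm across, 21 mm tall, about 40 to 85 g, standing flat on the counter beside the tray; origin at the centre of its underside, z axis up. All four tins are alike
- tin_4: a round white screw-lid balm tin, 50 mm across, 21 mm tall, about 40 to 85 g, standing flat on the counter beside the tray; origin at the centre of its underside, z axis up. All four tins are alike
- tray: low open wooden tray, 250 mm (its x) by 130 mm (its y), fixed to the counter; floor 5 mm thick, walls 5 mm thick and 12 mm high overall; inside 240 x 120 mm. Origin on the counter under its centre, z up
- feeder: the tin feeder, fixed, its underside level with the tray's (the lined display below it lies lower): wooden base 370 x 120 x 6 mm, a metal lane at its far end (up to 60 mm high), a dark sleeve from which the steel rod is drawn towards the robot, a thin rail on the rod's +y side with the index clip. Origin at z = 0 under the lane's back plate; x along the rod, away from the robot (the rod comes out along -x); z up
- rod_tab (a point): the point to grip on the upright wooden pull tab at the near end of the rod: the tab is 12 mm thick (along feeder x), 26 mm wide (along feeder y), and its top is 112 mm above the counter; this point is on the tab's middle, 92 mm above the counter, 20 mm below its top; all round it is free above 60 mm. The axes are those of the feeder; it moves with the rod
- rod_pointer (a point): tip of the small pointer that sticks out sideways (+y of the feeder) from the rod below the tab, 34 mm above the counter, at the tab's middle plane; same axes as the feeder; moves with the rod
- index_tip (a point): tip of the index finger on the dark clip on the rail, 3 mm beside the path of the pointer's tip, 34 mm above the counter; same axes as the feeder. The clip top is 48 mm above the counter. The clip stays where it is set (stiff, about 6 N) and its place differs from time to time. The rod is at its length when rod_pointer has the same feeder x as this point
- rod (a joint): how far the rod is drawn out, m: 0 is fully in (as it starts), 0.12 its end stop; the index stands between 0.066 and 0.096. An inner spring pulls it back in: about 3 N at 0, rising 50 N per metre to about 8 N at the index; let go, it runs back to 0
- oil_bottle: a small dropper bottle, 33 mm across, 102 mm tall; origin under its centre. Leave it alone
- bell: a domed counter bell, 70 mm across, 50 mm tall; origin under its centre. Leave it alone
- soap: a wrapped soap bar, 53 x 78 x 28 mm; origin under its centre. Leave it alone
- dispenser: a desk tape dispenser, 40 x 135 x 69 mm; origin under its centre. Leave it alone
Mind the look-alikes: they are no part of the job. What is shaped like the tin_4 but orange is not meant. What is shaped like the tin_1 but purple or red is not meant.

How it is judged:
By the outcome, as a careful person would: the job done as asked, in the order asked, and still so for the second after the job is handed in, while the arm keeps its last pose, push and grip.
It also fails if it takes over 72 s, if anything falls off the work surface, if the arm or the gripper's body presses on something with over 40 N, if the wrist force passes 120 N, or if a joint passes its speed limit or range.

## Working session

There is one attempt and no reset: what is moved stays moved. The work goes in short steps, Python scripts to look and compute and a tool call to move; the robot and the scene stay as the last step left them, time stands still between calls to the robot, and variables do not carry over. Pictures are saved under pics/ and viewed, and the job is handed in when it is done.

Besides the shell and the picture viewer there is one more tool, called after "Call:" by a JSON object that holds its "method" and its "body". drive_tool: Moves the arm, as the interface text tells. Its arguments: {"type":"object","properties":{"deltas":{"type":"array","items":{"type":"number"}}},"required":["deltas"]}

```bash
mkdir -p pics; ls; cat > h.py <<'E'
import numpy as np, cv2
from station import manip, cams, job
def shot(n, fn=None):
    s=manip.sense(); im=cams.get_image(n)
    if 'T' in im: T=np.array(im['T'])
    else:
        B=np.eye(4); B[:3,:3]=s['tool_rot']; B[:3,3]=s['ee_pos']; T=B@np.array(im['mount'])
    im['Tw']=T
    h=im['frame'].shape[0]; im['f']=h/2/np.tan(np.radians(im['vfov'])/2)
    if fn: cv2.imwrite('pics/'+fn, im['frame'][:,:,::-1])
    np.savez('/tmp/%s.npz'%(fn or n), **{k:v for k,v in im.items()})
    return im
def slopes(im,uv):
    f=float(im['f']);K=np.array([[f,0,float(im['cx'])],[0,f,float(im['cy'])],[0,0,1]])
    return cv2.undistortPoints(np.array(uv,float).reshape(-1,1,2),K,np.array([float(im['k1']),0,0,0.])).reshape(-1,2)
def ray(im,uv):
    s=slopes(im,uv); d=np.c_[s,np.ones(len(s))]@im['Tw'][:3,:3].T
    return im['Tw'][:3,3],d
def onplane(im,uv,z):
    o,d=ray(im,uv); return o+d*((z-o[2])/d[:,2])[:,None]
def bydepth(im,uv):
    uv=np.array(uv).reshape(-1,2); s=slopes(im,uv); z=np.array([im['depth'][int(v),int(u)] for u,v in uv])
    return (np.c_[s,np.ones(len(s))]*z[:,None])@im['Tw'][:3,:3].T+im['Tw'][:3,3]
def proj(im,P):
    P=np.array(P,float).reshape(-1,3); c=(P-im['Tw'][:3,3])@im['Tw'][:3,:3]
    s=c[:,:2]/c[:,2:]; r2=(s**2).sum(1)[:,None]; s=s*(1+float(im['k1'])*r2)
    return s*float(im['f'])+[float(im['cx']),float(im['cy'])]
def load(fn): return dict(np.load('/tmp/%s.npz'%fn))
E
python3 - <<'E'
from h import *
np.set_printoptions(suppress=True,precision=3)
s=manip.sense(); print(s)
for n in ['scene','top','wrist']:
    im=shot(n,n+'0.png'); print(n,im['f'],im['cx'],im['cy'],im['k1'],im['Tw'])
E
```

```text
pics
{'time': 0.0, 'joint_pos': array([ 1.143,  0.384,  0.016,  1.371, -0.006,  1.388, -0.046]), 'dq': array([ 0.   ,  0.   ,  0.001, -0.002, -0.   , -0.001,  0.   ]), 'joint_efforts': array([  0.001, -62.758,   0.845, -37.181,   0.017,   0.014,  -0.   ]), 'ee_pos': array([ 222.841, -583.439,  255.286]), 'tool_rot': array([[ 0.934,  0.357, -0.001],
       [ 0.357, -0.934,  0.002],
       [-0.   , -0.002, -1.   ]]), 'force': array([-0.488, -0.289,  0.667]), 'wrist_torque': array([0.019, 0.034, 0.01 ]), 'width': 1.000589510870414}
scene 386.0897199700657 322.4737989845043 199.05042926965527 0.03281364001638093 [[   0.651   -0.415    0.636  -39.162]
 [  -0.759   -0.37     0.536 -508.603]
 [   0.013   -0.831   -0.556  617.812]
 [   0.       0.       0.       1.   ]]
top 382.3331709285656 321.56506753861487 200.47850199738608 -0.0397014163853953 [[  -0.001   -0.986    0.165  400.149]
 [  -1.       0.003    0.013   23.139]
 [  -0.013   -0.165   -0.986 1160.992]
 [   0.       0.       0.       1.   ]]
wrist 278.1465287022319 322.44075268151664 197.49713685194104 -0.0016577337608447897 [[   0.357   -0.899   -0.254  287.614]
 [  -0.934   -0.343   -0.096 -557.442]
 [  -0.001    0.272   -0.962  372.974]
 [   0.       0.       0.       1.   ]]
```

View pics/scene0.png

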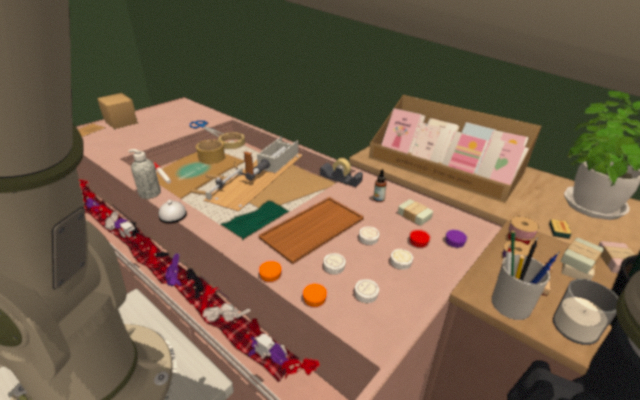

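View pics/top0.png

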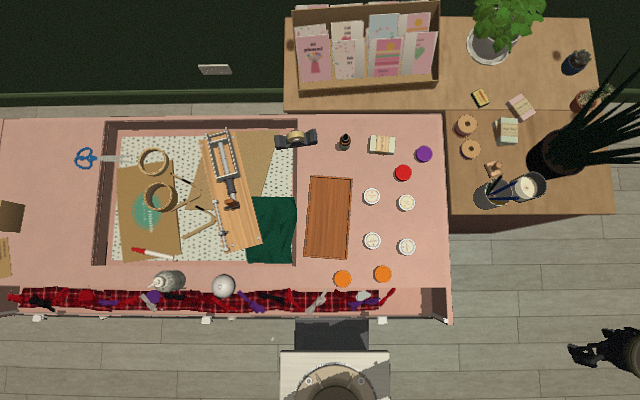

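View pics/wrist0.png

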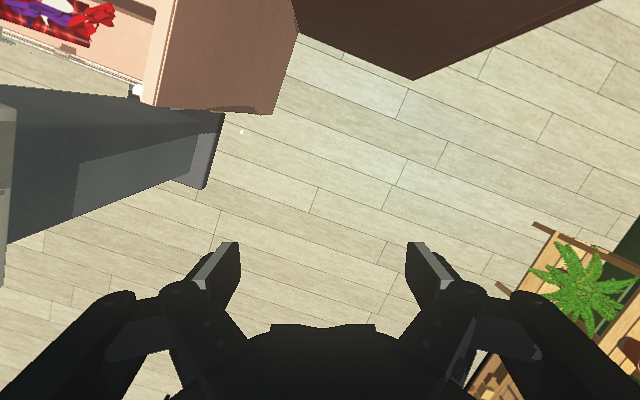

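The scene image shows four white tins at (369,235), (334,263), (401,258) and (366,291). It also shows orange tins at (270,271) and (315,295), red at (419,238) and purple at (456,238). In the top image the white tins are at (371,197), (406,203), (371,241) and (406,247). The wooden tray is at (328,217), and the feeder with its upright tab is around (232,195). Next I'll measure these.

```bash
python3 - <<'E'
from h import *
np.set_printoptions(suppress=True,precision=1)
im=load('top0.png'); sc=load('scene0.png')
def tins(im,z=21):
    f=im['frame']; hsv=cv2.cvtColor(f,cv2.COLOR_RGB2HSV)
    m=((hsv[...,1]<60)&(hsv[...,2]>150)).astype(np.uint8)
    n,l,st,c=cv2.connectedComponentsWithStats(m)
    for i in range(1,n):
        if 60<st[i,4]<900: 
            p=onplane(im,[c[i]],z)[0]; d=bydepth(im,[c[i]])[0]
            if 350<p[0]<800 and -420<p[1]<0: print(c[i],st[i],p,d)
print('top');tins(im);print('scene');tins(sc)
# tray
f=im['frame']; hsv=cv2.cvtColor(f,cv2.COLOR_RGB2HSV); 
print(hsv[217,328],hsv[220,315], hsv[240,400],hsv[241,371],f[240,360])
m=cv2.inRange(hsv[160:275,295:360],(4,120,60),(14,255,230))
cs,_=cv2.findContours(m,0,2); c=max(cs,key=cv2.contourArea)+[295,160]
b=cv2.boxPoints(cv2.minAreaRect(c)); print('tray',b,onplane(im,b,12)); p=onplane(im,b,12);print(p.mean(0))
cv2.imwrite('pics/topfeed.png',cv2.resize(f[115:270,180:310,::-1],None,fx=5,fy=3.8*0+5*0.75,interpolation=cv2.INTER_CUBIC)) if 0 else cv2.imwrite('pics/topfeed.png',cv2.resize(f[120:260,180:310,::-1],None,fx=4.2,fy=4.2,interpolation=cv2.INTER_CUBIC))
cv2.imwrite('pics/scfeed.png',cv2.resize(sc['frame'][120:220,190:350,::-1],None,fx=5,fy=5,interpolation=cv2.INTER_CUBIC))
cv2.imwrite('pics/toptins.png',cv2.resize(f[120:300,300:450,::-1],None,fx=3.3,fy=3.3,interpolation=cv2.INTER_CUBIC))
E
```

```text
top
[372.7 142.6] [370 135   7  16  94] [ 772.2 -121.3   21. ] [ 770.3 -120.6   26.8]
[391.7 144.5] [389 137   7  16  92] [ 766.1 -179.8   21. ] [ 764.3 -178.8   26.4]
[371.4 195.6] [364 188  16  16 164] [ 605.1 -113.1   21. ] [ 605.2 -113.2   20.6]
[406.5 202.1] [399 194  16  17 156] [ 585.1 -218.9   21. ] [ 585.  -218.7   21.7]
[372.2 240.1] [364 232  17  17 223] [ 471.  -112.7   21. ] [ 471.2 -113.    18.3]
[406.9 246.4] [399 238  17  18 232] [ 452.2 -215.2   21. ] [ 452.2 -215.2   21. ]
scene
[424.5 214.8] [417 209  15  14 111] [ 765.7 -182.3   21. ] [ 760.1 -184.5   25.1]
[368.8 235.2] [359 227  20  18 229] [ 598.2 -121.3   21. ] [ 597.  -122.    22.1]
[401.3 261.7] [391 250  22  19 154] [ 569.5 -229.8   21. ] [ 569.2 -230.    21.4]
[334.2 262.9] [324 253  22  21 350] [ 466.6 -119.6   21. ] [ 465.9 -120.2   21.9]
[366.5 290.2] [355 279  24  24 434] [ 447.9 -220.6   21. ] [ 447.3 -220.9   21.7]
[ 13 167 160] [ 13 167 148] [ 10  79 100] [ 14  40 202] [207 164 144]
tray [[303.2 256.1]
 [309.5 174.5]
 [352.6 177.8]
 [346.4 259.4]] [[424.4  92.6  12. ]
 [673.6  74.9  12. ]
 [662.6 -57.9  12. ]
 [414.5 -35.7  12. ]]
[543.8  18.4  12. ]
```

```bash
sleep 1
```

```text
(no output)
```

View pics/topfeed.png

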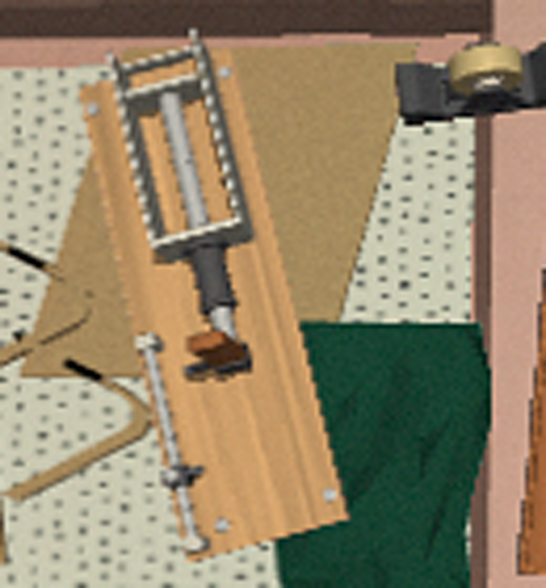

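View pics/scfeed.png

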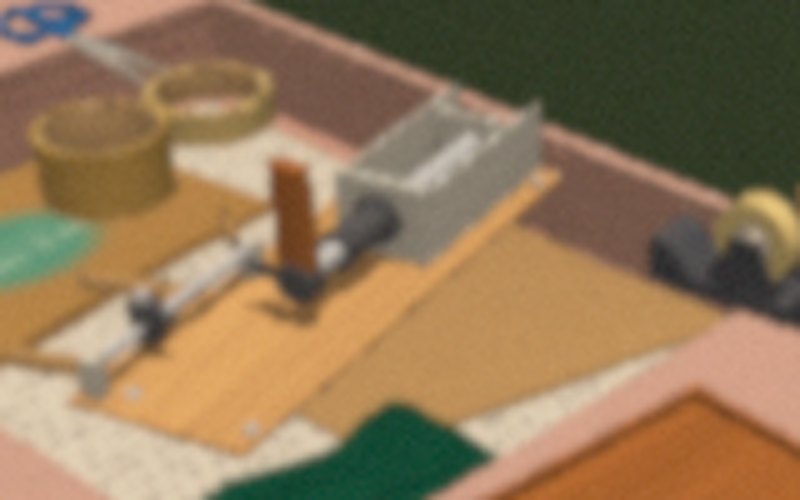

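View pics/toptins.png

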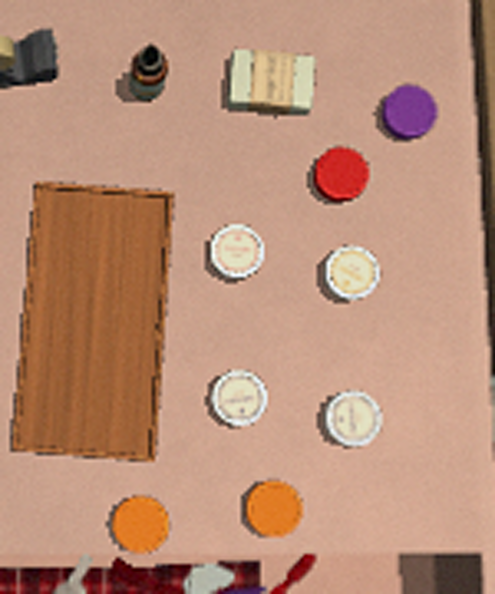

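The crops confirm it. The four white tins with cream labels are the ones meant, and the orange, red and purple ones are look-alikes. The upright brown tab is at about crop (218,345) in the top view. The index clip sits on the left rail at about (182,475). Now a finer measurement of tins and feeder.

```bash
cat >> h.py <<'E'
def cloud(im):
    h,w=im['depth'].shape; v,u=np.mgrid[:h,:w]
    s=slopes(im,np.c_[u.ravel(),v.ravel()]); z=im['depth'].ravel()
    P=(np.c_[s,np.ones(len(s))]*z[:,None])@im['Tw'][:3,:3].T+im['Tw'][:3,3]
    return P.reshape(h,w,3)
def tinfit(im,c,hsvmask=None):
    P=cloud(im); 
    m=(abs(P[...,2]-21)<7)&(np.hypot(P[...,0]-c[0],P[...,1]-c[1])<45)
    m=cv2.morphologyEx(m.astype(np.uint8),cv2.MORPH_OPEN,np.ones((3,3)))
    cs,_=cv2.findContours(m,0,2)
    if not cs: return None
    k=max(cs,key=cv2.contourArea); e=onplane(im,k.reshape(-1,2),21)
    (x,y),r=cv2.minEnclosingCircle(e[:,:2].astype(np.float32))
    M=cv2.moments(m,True); g=onplane(im,[[M['m10']/M['m00'],M['m01']/M['m00']]],21)[0]
    return np.array([x,y,r,g[0],g[1],M['m00']])
E
python3 - <<'E'
from h import *
np.set_printoptions(suppress=True,precision=1)
for n in ['top0.png','scene0.png']:
    im=load(n); print(n)
    for c in [(602,-115),(583,-220),(470,-114),(452,-216)]: print(tinfit(im,c))
    P=cloud(im); print('counter z', np.median(P[(abs(P[...,0]-520)<20)&(abs(P[...,1]+165)<20)][:,2]))
im=load('top0.png');f=im['frame'];P=cloud(im)
# tab: brown & high
for n in ['top0.png','scene0.png']:
    im=load(n);P=cloud(im)
    m=(P[...,2]>80)&(abs(P[...,0]-600)<100)&(abs(P[...,1]-280)<100)
    q=P[m]; print(n,len(q)); 
    if len(q): print(q.mean(0),q.min(0),q.max(0), np.argwhere(m).mean(0)[::-1])
E
```

```text
top0.png
[ 604.5 -112.9   25.7  604.7 -113.1  218. ]
[ 585.  -217.6   25.2  584.9 -217.8  218. ]
[ 470.8 -112.1   25.   470.4 -111.8  220. ]
[ 452.  -214.5   25.1  451.8 -215.1  221. ]
counter z 0.2572705805728219
scene0.png
[ 602.3 -117.5   28.6  602.  -118.7  233. ]
[ 581.  -221.1   29.   581.5 -222.5  298. ]
[ 468.8 -116.8   27.8  468.7 -117.7  314. ]
[ 450.7 -219.4   27.6  449.7 -218.9  393. ]
counter z 0.9495821049788447
top0.png 62
[574.4 296.  103.6] [567.8 285.5  81.4] [584.3 310.3 115.3] [229.5 201.6]
scene0.png 102
[575.5 291.2  99.9] [569.2 280.1  80.2] [586.3 307.4 116.8] [247.9 156.9]
```

```bash
cat >> h.py <<'E'
from scipy.spatial.transform import Rotation as Ro
def plan(p,yaw,tilt=None):
    s=manip.sense(); R=np.array(s['tool_rot']); d=R.T@(np.array(p)-s['ee_pos'])
    c,n=np.cos(np.radians(yaw)),np.sin(np.radians(yaw))
    G=np.array([[c,n,0],[n,-c,0],[0,0,-1.]])
    rv=Ro.from_matrix(R.T@G).as_rotvec(degrees=True)
    print('t %.2f'%s['time'],'delta',d.round(1),'rot',rv.round(1),'pos',np.array(s['ee_pos']).round(1),'w %.3f'%s['width'],'F',np.array(s['force']).round(1),'q',np.array(s['joint_pos']).round(2))
E
python3 -c "
from h import *
plan((480,-165,235),-4.5)"
```

```text
t 0.15 delta [ 389.5 -299.2   20.9] rot [-0.1  0.  25.4] pos [ 222.9 -583.5  255.5] w 0.999 F [ 1.1 -0.7 -0.4] q [ 1.14  0.38  0.02  1.37 -0.01  1.39 -0.05]
```

Call:
{"method": "drive_tool", "body": {"deltas": [390, -299, 21, 0, 0, 25.4, -1, 390, -299, 21, 0, 0, 25.4, -1, 390, -299, 21, 0, 0, 25.4, -1, 390, -299, 21, 0, 0, 25.4, -1, 390, -299, 21, 0, 0, 25.4, -1, 390, -299, 21, 0, 0, 25.4, -1, 390, -299, 21, 0, 0, 25.4, -1, 390, -299, 21, 0, 0, 25.4, -1]}}

```text
time: 1.15
ee_pos: [481.4, -163.2, 235.3]
tool_rot: [[0.997, -0.078, 0.0], [-0.078, -0.997, 0.0], [0.0, -0.0, -1.0]]
force: [0.6, -0.4, 0.7]
width: 1.0
```

```bash
python3 - <<'E'
from h import *
np.set_printoptions(suppress=True,precision=1)
im=shot('wrist','wrist1.png')
for c in [(602,-115),(583,-220),(470,-114),(452,-216)]: print(tinfit(im,c))
f=im['frame']; hsv=cv2.cvtColor(f,cv2.COLOR_RGB2HSV)
m=((hsv[...,1]<75)&(hsv[...,2]>140)).astype(np.uint8)
E
```

```text
[ 606.7 -114.2   25.2  607.3 -114.3 1768. ]
[ 586.5 -218.3   25.1  587.3 -218.3 1694. ]
[ 473.6 -113.5   25.4  474.  -113.4 1270. ]
[ 454.8 -214.2   25.5  455.5 -214.6 1253. ]
```

View pics/wrist1.png

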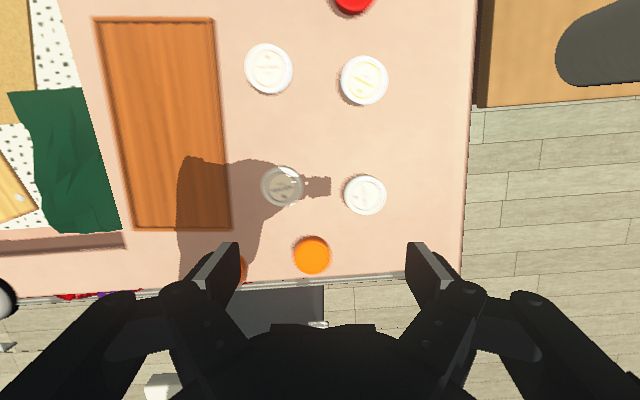

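The wrist view shows the four white tins at (268,69), (364,80), (282,186) and (365,195), with the tray at top left (corners about (95,18), (213,18), (231,230), (133,230)). Positions agree with the top view to within 3 mm. I'll take C, A and B and leave D. First, refine the tray.

```bash
python3 - <<'E'
from h import *
np.set_printoptions(suppress=True,precision=1)
im=load('wrist1.png')
print(onplane(im,[[95,18],[213,18],[231,230],[133,230]],12))
f=im['frame']; hsv=cv2.cvtColor(f,cv2.COLOR_RGB2HSV); print(hsv[100,150])
m=cv2.inRange(hsv,(4,120,40),(18,255,255)); m[240:]=0; m[:,:88]=0; m[:,236:]=0
cs,_=cv2.findContours(m,0,2); c=max(cs,key=cv2.contourArea)
w=onplane(im,c.reshape(-1,2),12)[:,:2].astype(np.float32)
r=cv2.minAreaRect(w); print(r,cv2.boxPoints(r))
plan((472.5,-113.3,120),-4.7); plan((472.5,-113.3,27),-4.7)
E
```

```text
[[674.2  69.4  12. ]
 [664.2 -57.6  12. ]
 [419.6 -36.   12. ]
 [429.7  92.8  12. ]]
[ 13 179 212]
((546.7625732421875, 18.212646484375), (132.2835235595703, 247.95889282226562), 85.46833801269531) [[417.9 -37.9]
 [665.1 -57.5]
 [675.6  74.4]
 [428.4  93.9]]
t 1.20 delta [-15.3 -39.9 115.1] rot [-0.2 -0.1  0.8] pos [ 484.9 -154.7  235. ] w 1.005 F [2.8 6.8 0.1] q [ 0.5  0.2 -0.3  1.7  0.   1.3 -1.4]
t 1.20 delta [-15.5 -39.6 208.1] rot [-0.2 -0.1  0.8] pos [ 484.9 -154.7  235. ] w 1.005 F [2.8 6.8 0.1] q [ 0.5  0.2 -0.3  1.7  0.   1.3 -1.4]
```

The arm was still overshooting when I took that picture, so I'll measure again once it has settled.

```bash
python3 - <<'E'
from h import *
np.set_printoptions(suppress=True,precision=1)
for i in range(8):
    im=shot('wrist','wrist2.png'); s=manip.sense(); print(s['time'],s['ee_pos'])
for c in [(605,-114),(585,-218),(472,-113),(453,-215)]: print(tinfit(im,c))
f=im['frame']; hsv=cv2.cvtColor(f,cv2.COLOR_RGB2HSV)
m=cv2.inRange(hsv,(4,120,40),(18,255,255)); m[240:]=0; m[:,:88]=0; m[:,236:]=0
cs,_=cv2.findContours(m,0,2); c=max(cs,key=cv2.contourArea)
w=onplane(im,c.reshape(-1,2),12)[:,:2].astype(np.float32)
r=cv2.minAreaRect(w); print(r,cv2.boxPoints(r))
E
```

```text
1.25 [ 483.4 -157.8  235. ]
1.3 [ 481.9 -161.6  235. ]
1.35 [ 480.9 -164.3  235. ]
1.4 [ 480.3 -165.9  235. ]
1.45 [ 480.  -166.7  235.1]
1.5 [ 479.9 -167.   235.2]
1.55 [ 479.9 -167.1  235.3]
1.6 [ 480.  -166.9  235.3]
[ 606.5 -114.2   25.3  607.2 -114.4 1782. ]
[ 586.5 -218.3   25.1  587.2 -218.3 1714. ]
[ 473.5 -113.6   25.4  474.  -113.6 1262. ]
[ 454.8 -214.3   25.5  455.4 -214.6 1247. ]
((545.8943481445312, 15.207340240478516), (133.493896484375, 247.94140625), 85.28570556640625) [[416.9 -41.1]
 [664.  -61.5]
 [674.9  71.5]
 [427.8  91.9]]
```

```bash
python3 -c "
from h import *
plan((472.8,-113.2,27.5),-4.7)"
```

```text
t 1.60 delta [-11.5 -53.  207.8] rot [0. 0. 0.] pos [ 480.  -166.9  235.3] w 0.999 F [-0.5 -0.1 -0.1] q [ 0.51  0.16 -0.27  1.71  0.04  1.28 -1.42]
```

Call:
{"method": "drive_tool", "body": {"deltas": [-6, -26, 50, 0, 0, 0, -1, -11.5, -47, 95, 0, 0, 0, -1, -11.5, -52, 125, 0, 0, 0, -1, -11.5, -52, 145, 0, 0, 0, -1, -11.5, -52, 155, 0, 0, 0, -1, -11.5, -52, 160, 0, 0, 0, -1, -11.5, -52, 160, 0, 0, 0, -1, -11.5, -52, 160, 0, 0, 0, -1]}}

```text
time: 2.6
ee_pos: [473.8, -112.9, 76.1]
tool_rot: [[0.997, -0.079, 0.001], [-0.079, -0.997, -0.0], [0.001, 0.0, -1.0]]
force: [0.5, 0.2, -0.3]
width: 0.999
```

```bash
python3 -c "
from h import *
np.set_printoptions(suppress=True,precision=1)
im=shot('wrist','wrist3.png'); print(tinfit(im,(473,-113)))
plan((472.8,-113.2,27.5),-4.7)"
```

```text
[ 474.  -112.8   25.4  474.8 -113.  4160. ]
t 2.65 delta [-1.   0.5 48.5] rot [ 0.  -0.1  0.2] pos [ 473.8 -112.8   76. ] w 1.002 F [ 1.6  0.4 -0.2] q [ 0.4  0.3 -0.3  1.9  0.1  0.9 -1.6]
```

View pics/wrist3.png

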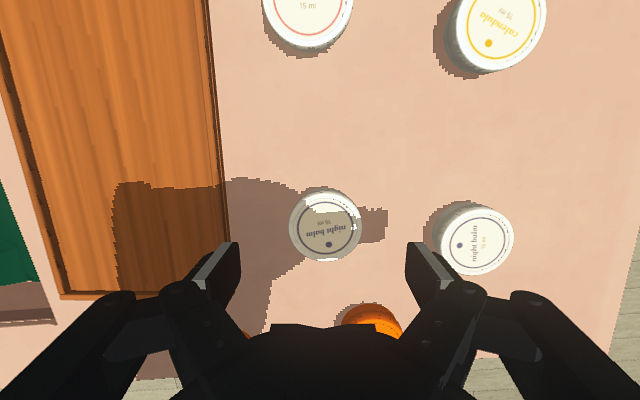

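The tin is centred between the jaws at (326,226). Going down and gripping.

Call:
{"method": "drive_tool", "body": {"deltas": [0, 0, 20, 0, 0, 0, -1, 0, 0, 36, 0, 0, 0, -1, 0, 0, 45, 0, 0, 0, -1, 0, 0, 48.5, 0, 0, 0, -1, 0, 0, 48.5, 0, 0, 0, 1, 0, 0, 48.5, 0, 0, 0, 1, 0, 0, 48.5, 0, 0, 0, 1, 0, 0, 48.5, 0, 0, 0, 1]}}

```text
time: 3.65
ee_pos: [473.8, -112.7, 27.8]
tool_rot: [[0.997, -0.078, 0.001], [-0.078, -0.997, -0.0], [0.001, 0.0, -1.0]]
force: [-1.4, 0.5, 5.2]
width: 0.561
```

```bash
python3 -c "
from h import *
plan((475.7,22.7,70),-4.7);plan((475.7,22.7,33.5),-4.7)"
```

```text
t 3.65 delta [  -8.7 -135.1  -42.2] rot [ 0.  -0.1  0.2] pos [ 473.8 -112.7   27.8] w 0.561 F [-1.4  0.5  5.2] q [ 0.42  0.36 -0.29  1.98  0.14  0.82 -1.6 ]
t 3.65 delta [  -8.7 -135.2   -5.7] rot [ 0.  -0.1  0.2] pos [ 473.8 -112.7   27.8] w 0.561 F [-1.4  0.5  5.2] q [ 0.42  0.36 -0.29  1.98  0.14  0.82 -1.6 ]
```

Call:
{"method": "drive_tool", "body": {"deltas": [0, 0, -40, 0, 0, 0, 1, 0, -25, -55, 0, 0, 0, 1, -4, -65, -55, 0, 0, 0, 1, -8, -100, -55, 0, 0, 0, 1, -8.7, -122, -50, 0, 0, 0, 1, -8.7, -132, -45, 0, 0, 0, 1, -8.7, -135, -42, 0, 0, 0, 1, -8.7, -135, -42, 0, 0, 0, 1]}}

```text
time: 4.65
ee_pos: [475.1, 21.8, 68.6]
tool_rot: [[0.997, -0.079, -0.001], [-0.079, -0.997, -0.0], [-0.001, 0.0, -1.0]]
force: [0.2, 0.1, -0.9]
width: 0.557
```

```bash
python3 -c "
from h import *
shot('wrist','wrist4.png')
plan((475.7,22.7,33.5),-4.7)"
```

```text
t 4.70 delta [ 0.5 -1.1 35.2] rot [0.  0.  0.1] pos [475.1  21.6  68.7] w 0.560 F [-0.5 -0.6 -0.6] q [ 0.23  0.28 -0.39  1.98  0.13  0.91 -1.88]
```

View pics/wrist4.png

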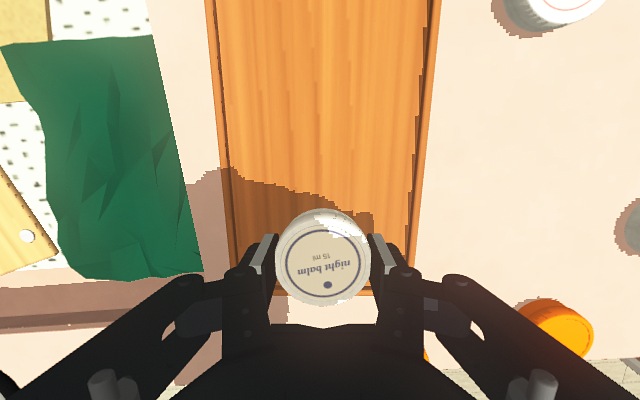

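The tin is held level at (323,258) and centred over the near end of the tray. Lowering and releasing with a part opening.

Call:
{"method": "drive_tool", "body": {"deltas": [0, 0, 16, 0, 0, 0, 1, 0, -0.5, 28, 0, 0, 0, 1, 0, -0.5, 33, 0, 0, 0, 1, 0, -0.5, 35, 0, 0, 0, 1, 0, -0.5, 35, 0, 0, 0, -0.55, 0, -0.5, 35, 0, 0, 0, -0.55, 0, -0.5, 25, 0, 0, 0, -0.55, 0, -0.5, -5, 0, 0, 0, -0.55]}}

```text
time: 5.7
ee_pos: [474.3, 23.1, 73.9]
tool_rot: [[0.997, -0.078, -0.002], [-0.078, -0.997, 0.0], [-0.002, 0.0, -1.0]]
force: [0.4, 0.4, -0.9]
width: 0.775
```

```bash
python3 -c "
from h import *
plan((606,-114,75),-4.7);plan((606,-114,27.5),-4.7)"
```

```text
t 5.70 delta [142.  126.4  -1.5] rot [0.  0.1 0.2] pos [474.3  23.1  73.9] w 0.775 F [ 0.4  0.4 -0.9] q [ 0.23  0.27 -0.39  1.97  0.13  0.92 -1.88]
t 5.70 delta [142.2 126.4  46. ] rot [0.  0.1 0.2] pos [474.3  23.1  73.9] w 0.775 F [ 0.4  0.4 -0.9] q [ 0.23  0.27 -0.39  1.97  0.13  0.92 -1.88]
```

Call:
{"method": "drive_tool", "body": {"deltas": [25, 22, -10, 0, 0, 0, -0.8, 60, 53, -10, 0, 0, 0, -1, 97, 86, -10, 0, 0, 0, -1, 125, 111, -5, 0, 0, 0, -1, 138, 123, 0, 0, 0, 0, -1, 141.5, 126, 0, 0, 0, 0, -1, 141.5, 126, 0, 0, 0, 0, -1, 141.5, 126, 0, 0, 0, 0, -1]}}

```text
time: 6.7
ee_pos: [606.0, -112.1, 74.2]
tool_rot: [[0.997, -0.077, 0.0], [-0.077, -0.997, 0.001], [0.0, -0.001, -1.0]]
force: [-0.2, -0.6, 0.1]
width: 0.997
```

```bash
python3 -c "
from h import *
np.set_printoptions(suppress=True,precision=1)
im=shot('wrist','wrist5.png'); print(tinfit(im,(606,-114)))
plan((606,-114,27.5),-4.7)"
```

```text
[ 608.3 -113.5   25.4  609.2 -113.8 4264. ]
t 6.75 delta [ 0.   1.8 46.7] rot [-0.  -0.   0.3] pos [ 606.1 -112.3   74.2] w 0.999 F [-0.1 -0.9 -0.1] q [ 0.3  0.5 -0.3  1.6  0.2  1.  -1.6]
```

View pics/wrist5.png

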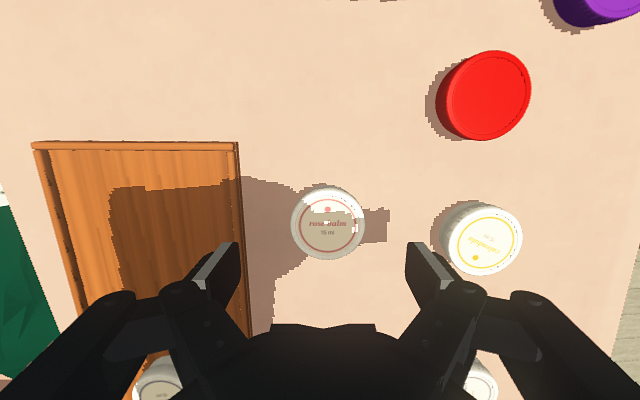

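The next tin is at (328,224) between the jaws, and the first lies in the tray at the bottom left. I'll trim by 1.5 mm in x and 1.3 mm in y, then grip.

Call:
{"method": "drive_tool", "body": {"deltas": [1.5, 1.2, 20, 0, 0, 0, -1, 1.5, 1.2, 36, 0, 0, 0, -1, 1.5, 1.2, 44, 0, 0, 0, -1, 1.5, 1.2, 46.5, 0, 0, 0, -1, 1.5, 1.2, 46.5, 0, 0, 0, 1, 1.5, 1.2, 46.5, 0, 0, 0, 1, 1.5, 1.2, 46.5, 0, 0, 0, 1, 1.5, 1.2, 46.5, 0, 0, 0, 1]}}

```text
time: 7.75
ee_pos: [608.6, -114.9, 28.4]
tool_rot: [[0.997, -0.078, 0.002], [-0.078, -0.997, -0.0], [0.002, 0.0, -1.0]]
force: [-1.0, 1.0, 5.6]
width: 0.56
```

```bash
python3 -c "
from h import *
plan((615.3,11.3,70),-4.7)"
```

```text
t 7.75 delta [  -3.1 -126.4  -41.6] rot [ 0.  -0.1  0.2] pos [ 608.6 -114.9   28.4] w 0.560 F [-1.   1.   5.6] q [ 0.35  0.59 -0.28  1.62  0.19  0.96 -1.65]
```

Call:
{"method": "drive_tool", "body": {"deltas": [0, 0, -40, 0, 0, 0, 1, 0, -22, -53, 0, 0, 0, 1, -1, -60, -53, 0, 0, 0, 1, -3, -95, -53, 0, 0, 0, 1, -3, -115, -48, 0, 0, 0, 1, -3, -124, -43, 0, 0, 0, 1, -3, -126, -41, 0, 0, 0, 1, -3, -126, -41, 0, 0, 0, 1]}}

```text
time: 8.75
ee_pos: [614.6, 9.4, 67.8]
tool_rot: [[0.997, -0.08, -0.001], [-0.08, -0.997, -0.001], [-0.001, 0.001, -1.0]]
force: [-0.6, 0.4, -1.1]
width: 0.564
```

```bash
python3 -c "
from h import *
shot('wrist','wrist6.png')
plan((615.3,11.3,34),-4.7)"
```

```text
t 8.80 delta [ 0.5 -2.  34.1] rot [0.  0.  0.1] pos [614.7   9.3  68.1] w 0.563 F [-0.1 -0.4 -0.7] q [ 0.17  0.54 -0.32  1.61  0.19  1.03 -1.86]
```

View pics/wrist6.png

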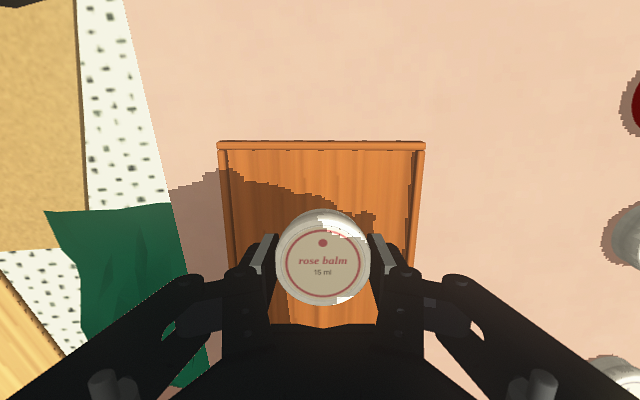

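Tin 2 is held at (323,258), inside the far end of the tray. Lower and release.

Call:
{"method": "drive_tool", "body": {"deltas": [0, -1, 16, 0, 0, 0, 1, 0, -1, 27, 0, 0, 0, 1, 0, -1, 32, 0, 0, 0, 1, 0, -1, 34, 0, 0, 0, 1, 0, -1, 34, 0, 0, 0, -0.55, 0, -1, 34, 0, 0, 0, -0.55, 0, -1, 24, 0, 0, 0, -0.55, 0, -1, -10, 0, 0, 0, -0.55]}}

```text
time: 9.8
ee_pos: [613.5, 11.8, 77.7]
tool_rot: [[0.997, -0.078, -0.003], [-0.078, -0.997, 0.0], [-0.003, 0.0, -1.0]]
force: [1.0, -0.6, 0.6]
width: 0.777
```

```bash
python3 -c "
from h import *
plan((588,-218.3,75),-4.7)"
```

```text
t 9.80 delta [ -7.4 231.4   2.8] rot [0.  0.2 0.2] pos [613.5  11.8  77.7] w 0.777 F [ 1.  -0.6  0.6] q [ 0.17  0.53 -0.33  1.6   0.19  1.05 -1.86]
```

Call:
{"method": "drive_tool", "body": {"deltas": [-1, 30, -5, 0, 0, 0, -0.8, -3, 80, -5, 0, 0, 0, -1, -5, 132, -5, 0, 0, 0, -1, -7, 180, -5, 0, 0, 0, -1, -7.5, 212, 0, 0, 0, 0, -1, -7.5, 227, 2.5, 0, 0, 0, -1, -7.5, 231, 2.5, 0, 0, 0, -1, -7.5, 231, 2.5, 0, 0, 0, -1]}}

```text
time: 10.8
ee_pos: [589.8, -216.0, 76.2]
tool_rot: [[0.997, -0.077, 0.001], [-0.077, -0.997, 0.001], [0.001, -0.001, -1.0]]
force: [0.6, 0.1, 0.1]
width: 0.998
```

```bash
python3 -c "
from h import *
np.set_printoptions(suppress=True,precision=1)
im=shot('wrist','wrist7.png');im=shot('wrist','wrist7.png'); print(tinfit(im,(588,-218)))
plan((588,-218.3,27.5),-4.7)"
```

```text
[ 588.2 -218.3   25.4  589.1 -218.7 4129. ]
t 10.90 delta [-1.7  2.9 48.6] rot [-0.1 -0.   0.4] pos [ 589.9 -215.6   76.1] w 0.997 F [ 0.6  0.4 -0.3] q [ 0.5  0.6 -0.3  1.6  0.2  1.1 -1.5]
```

View pics/wrist7.png

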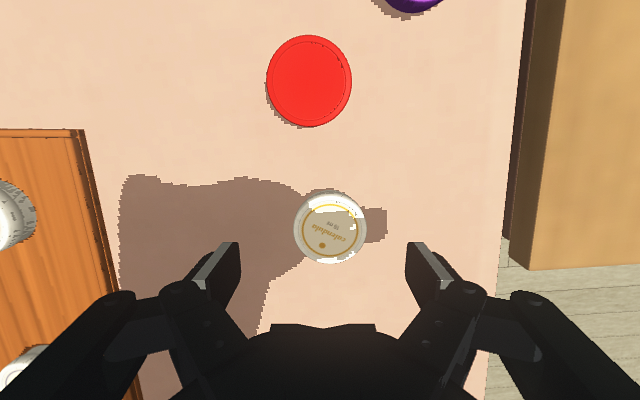

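The white "calendula" tin is between the jaws at (330,227), with the red look-alike well clear at (309,81).

Call:
{"method": "drive_tool", "body": {"deltas": [-1, 2, 20, 0, 0, 0, -1, -1, 2, 36, 0, 0, 0, -1, -1, 2, 45, 0, 0, 0, -1, -1, 2, 48, 0, 0, 0, -1, -1, 2, 48, 0, 0, 0, 1, -1, 2, 48, 0, 0, 0, 1, -1, 2, 48, 0, 0, 0, 1, -1, 2, 48, 0, 0, 0, 1]}}

```text
time: 11.9
ee_pos: [588.9, -219.9, 29.0]
tool_rot: [[0.997, -0.078, 0.002], [-0.078, -0.997, -0.001], [0.002, 0.0, -1.0]]
force: [-0.9, -0.1, 5.7]
width: 0.555
```

```bash
python3 -c "
from h import *
plan((545.5,17,80),-4.7)"
```

```text
t 11.90 delta [ -61.7 -232.7  -51.3] rot [ 0.  -0.1  0.2] pos [ 588.9 -219.9   29. ] w 0.555 F [-0.9 -0.1  5.7] q [ 0.49  0.6  -0.26  1.6   0.18  0.96 -1.47]
```

Call:
{"method": "drive_tool", "body": {"deltas": [0, 0, -40, 0, 0, 0, 1, -8, -30, -55, 0, 0, 0, 1, -20, -78, -55, 0, 0, 0, 1, -34, -132, -55, 0, 0, 0, 1, -48, -182, -55, 0, 0, 0, 1, -58, -216, -53, 0, 0, 0, 1, -61.5, -230, -51, 0, 0, 0, 1, -61.5, -232.5, -51, 0, 0, 0, 1]}}

```text
time: 12.9
ee_pos: [544.9, 17.1, 78.7]
tool_rot: [[0.997, -0.078, -0.0], [-0.078, -0.997, -0.0], [-0.0, 0.0, -1.0]]
force: [0.6, -0.2, -1.3]
width: 0.558
```

```bash
python3 -c "
from h import *
shot('top','top8.png')
for i in range(3): shot('wrist','wrist8.png')
plan((545.5,17,34),-4.7)
np.set_printoptions(suppress=True,precision=1)
im=load('top8.png')
print(tinfit(im,(476,23)),tinfit(im,(615,11)),tinfit(im,(452,-215)))"
```

```text
t 13.10 delta [ 0.  -2.  44.7] rot [ 0.  -0.   0.1] pos [545.3  15.   78.7] w 0.567 F [ 1.  -0.5 -0.4] q [ 0.21  0.4  -0.36  1.79  0.16  0.98 -1.87]
None None [ 451.8 -214.4   25.3  451.8 -214.6  227. ]
```

View pics/wrist8.png

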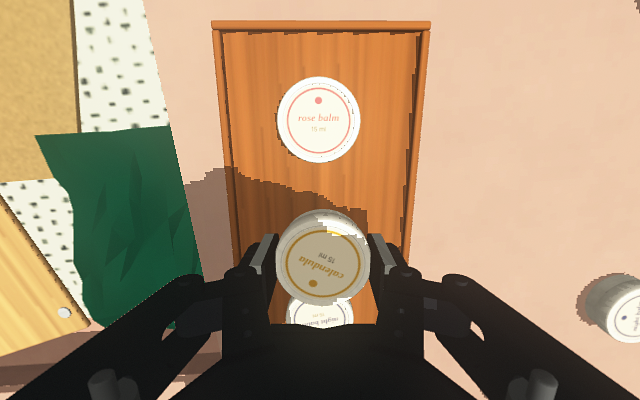

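The far tin is at (318,119) in the tray, the near one is at (320,310) just below the held tin, and the middle space is free. Lowering.

Call:
{"method": "drive_tool", "body": {"deltas": [0, -1, 20, 0, 0, 0, 1, 0, -1, 35, 0, 0, 0, 1, 0, -1, 42, 0, 0, 0, 1, 0, -1, 44, 0, 0, 0, 1, 0, -1, 44, 0, 0, 0, -0.55, 0, -1, 44, 0, 0, 0, -0.55, 0, -1, 34, 0, 0, 0, -0.55, 0, -1, -10, 0, 0, 0, -0.55]}}

```text
time: 14.1
ee_pos: [543.3, 17.8, 87.9]
tool_rot: [[0.997, -0.078, -0.005], [-0.078, -0.997, 0.0], [-0.005, 0.0, -1.0]]
force: [1.3, -0.5, 0.1]
width: 0.771
```

```bash
python3 -c "
from h import *
plan((545.5,17,34),-4.7)"
```

```text
t 14.10 delta [ 2.5  0.6 53.9] rot [0.  0.3 0.2] pos [543.3  17.8  87.9] w 0.771 F [ 1.3 -0.5  0.1] q [ 0.21  0.39 -0.36  1.79  0.16  1.   -1.87]
```

Call:
{"method": "drive_tool", "body": {"deltas": [0, -10, -40, 0, 0, -8, -0.8, 2, -40, -70, 0, 0, -18, -0.8, 4, -85, -95, 0, 0, -28, -0.8, 6, -135, -115, 0, 0, -38, -0.8, 8, -190, -130, 0, 0, -48, -0.8, 10, -235, -140, 0, 0, -58, -0.8, 11, -265, -142, 0, 0, -68, -0.8, 11, -278, -142, 0, 0, -78, -0.8]}}

```text
time: 15.1
ee_pos: [577.1, 297.0, 232.2]
tool_rot: [[0.276, 0.961, 0.001], [0.961, -0.276, 0.002], [0.002, 0.0, -1.0]]
force: [0.3, 0.2, -0.6]
width: 0.897
```

```bash
python3 -c "
from h import *
plan((576,295,230),103)"
```

```text
t 15.10 delta [-2.2 -0.5  2.1] rot [  0.   -0.1 -29. ] pos [577.1 297.  232.2] w 0.897 F [ 0.3  0.2 -0.6] q [-0.07  0.53 -0.69  1.31  0.33  1.41 -1.02]
```

Call:
{"method": "drive_tool", "body": {"deltas": [0, 0, 2, 0, 0, -8, -1, 0, 0, 2, 0, 0, -17, -1, 0, 0, 2, 0, 0, -24, -1, 0, 0, 2, 0, 0, -28, -1, 0, 0, 2, 0, 0, -29, -1, 0, 0, 2, 0, 0, -29, -1, 0, 0, 2, 0, 0, -29, -1, 0, 0, 2, 0, 0, -29, -1]}}

```text
time: 16.1
ee_pos: [577.8, 294.3, 229.0]
tool_rot: [[-0.216, 0.976, 0.0], [0.976, 0.216, 0.0], [0.0, 0.0, -1.0]]
force: [0.7, 0.8, -0.3]
width: 0.996
```

```bash
python3 -c "
from h import *
np.set_printoptions(suppress=True,precision=1)
im=shot('wrist','wrist9.png'); im=shot('wrist','wrist9.png')
t=shot('top','top9.png')
for c in [(476,23),(545,17),(615,11),(452,-215)]:
    P=cloud(t); m=(abs(P[...,2]-24)<7)&(np.hypot(P[...,0]-c[0],P[...,1]-c[1])<33); print(m.sum(), P[m].mean(0), P[m].std(0))
plan((576,295,230),103)
cv2.imwrite('pics/top9c.png',cv2.resize(t['frame'][150:280,290:450,::-1],None,fx=4,fy=4,interpolation=cv2.INTER_CUBIC))
"
```

```text
224 [472.1  24.9  25.4] [12.6 12.6  2.3]
217 [541.1  19.9  25.4] [12.7 12.3  2.2]
210 [611.   13.9  25.3] [12.7 12.5  2.3]
208 [ 452.5 -214.4   20.6] [12.3 12.8  2. ]
t 16.25 delta [ 1.1 -1.6 -1.2] rot [-0.  -0.  -0.5] pos [577.8 294.2 228.8] w 0.999 F [ 0.4 -0.6 -0.2] q [-0.   0.6 -0.8  1.3  0.4  1.4 -0.6]
```

View pics/wrist9.png

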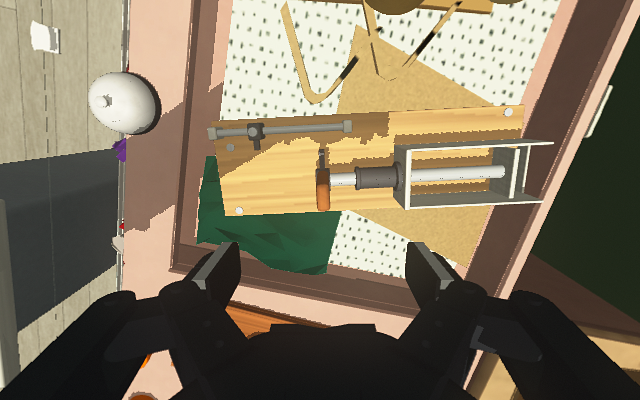

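View pics/top9c.png

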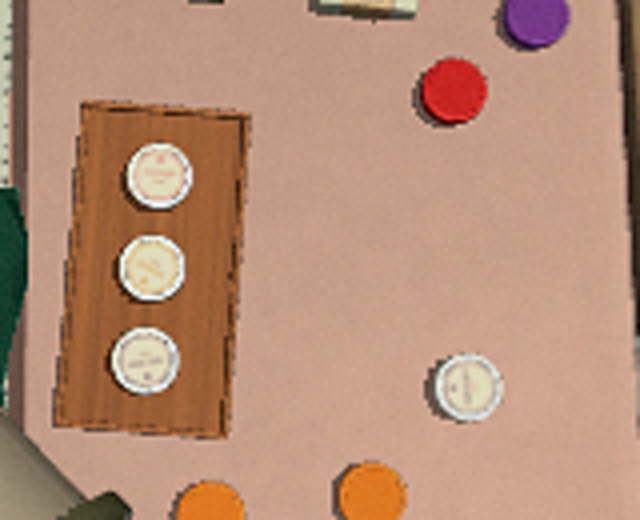

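The wrist view shows three tins flat in the tray in the top image. In the wrist image the feeder tab is at about (323,190) with the dark pointer above it near (322,155). The clip is at (256,135) on the rail. I'll enlarge that area.

```bash
python3 -c "
from h import *
im=load('wrist9.png')
cv2.imwrite('pics/w9c.png',cv2.resize(im['frame'][110:220,230:360,::-1],None,fx=5,fy=5,interpolation=cv2.INTER_CUBIC))
np.set_printoptions(suppress=True,precision=1)
# rod/base direction: base edges at z=6
p=onplane(im,[[215,125],[520,104],[222,216],[541,203]],6); print(p)
P=cloud(im)
m=(P[...,2]>85)&(abs(P[...,0]-580)<80)&(abs(P[...,1]-290)<60); m[230:]=False
q=P[m]; print(len(q),q.mean(0),q.min(0),q.max(0),np.argwhere(m).min(0),np.argwhere(m).max(0))
"
```

```text
[[440.5 328.7   6. ]
 [784.  429.    6. ]
 [462.3 216.6   6. ]
 [859.1 322.3   6. ]]
421 [577.2 300.4 108.8] [569.8 285.2  86.1] [585.6 310.9 113.6] [178 316] [211 329]
```

View pics/w9c.png

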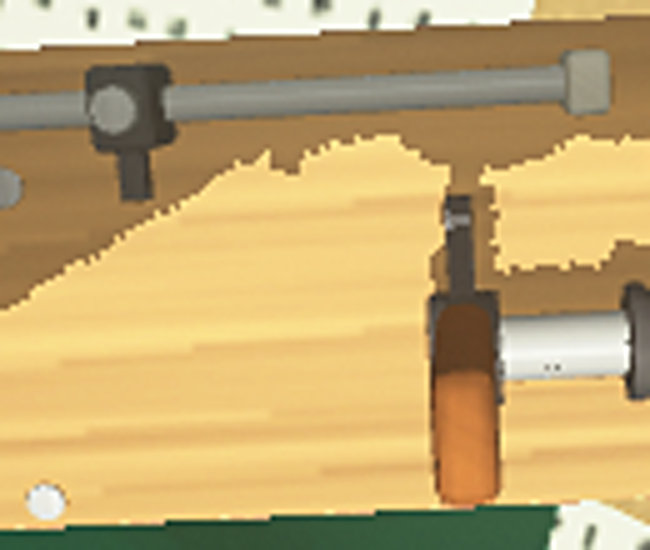

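```bash
cat > m.py <<'E'
from h import *
np.set_printoptions(suppress=True,precision=2)
im=load('wrist9.png')
r=onplane(im,[[231,132.2],[343,126.8]],34); d=r[1]-r[0]; print('rail',r,np.degrees(np.arctan2(d[1],d[0])))
b=onplane(im,[[230,119.6],[340,113.6],[230,216],[340,211.3]],6)
for i in(0,2):
    d=b[i+1]-b[i]; print('base',np.degrees(np.arctan2(d[1],d[0])))
# steel rod edges
ro=onplane(im,[[332,179.5],[500,172]],45);d=ro[1]-ro[0]; print('rod',np.degrees(np.arctan2(d[1],d[0])))
ti=onplane(im,[[257,149.8],[321.6,149.2],[322,160]],34); print(ti)
for a in (13,14,15):
    u=np.array([np.cos(np.radians(a)),np.sin(np.radians(a)),0]); print(a,(ti[1]-ti[0])@u,(ti[1]-ti[0])@[-u[1],u[0],0])
P=cloud(im); m=(P[...,2]>108)&(abs(P[...,0]-580)<80)&(abs(P[...,1]-290)<60); m[230:]=False
q=P[m]; print(q.mean(0)); r=cv2.minAreaRect(q[:,:2].astype(np.float32)); print(r)
t=load('top9.png'); 
E
python3 m.py
```

```text
rail [[468.54 327.73  34.  ]
 [586.94 359.78  34.  ]] 15.145183190623445
base 15.458486779248217
base 15.04806745720862
rod 15.082183859214622
[[499.28 314.96  34.  ]
 [569.38 331.14  34.  ]
 [572.41 319.48  34.  ]]
13 71.94545659819322 -0.008118781856051527
14 71.93435726439694 -1.2637388951938586
15 71.90134602853416 -2.5189740614220764
[577.72 298.75 111.09]
((577.7484741210938, 297.787109375), (11.553899765014648, 25.57309341430664), 12.779831886291504)
```

The feeder yaw is about 15°: rail 15.1°, base 15.0–15.5°, rod 15.1°. The tab top centre is (577.7, 298) and the draw to the index is about 72 mm. Going down on the tab.

Call:
{"method": "drive_tool", "body": {"deltas": [2, 0.5, 30, 0, 0, -1, -1, 3.5, 0.7, 65, 0, 0, -2.2, -1, 3.5, 0.7, 90, 0, 0, -2.2, -1, 3.5, 0.7, 108, 0, 0, -2.2, -1, 3.5, 0.7, 120, 0, 0, -2.2, -1, 3.5, 0.7, 127, 0, 0, -2.2, -1, 3.5, 0.7, 130, 0, 0, -2.2, -1, 3.5, 0.7, 131, 0, 0, -2.2, -1]}}

```text
time: 17.25
ee_pos: [578.0, 298.0, 98.4]
tool_rot: [[-0.254, 0.967, 0.001], [0.967, 0.254, 0.0], [0.0, 0.001, -1.0]]
force: [0.1, 0.0, -0.7]
width: 0.995
```

```bash
python3 -c "
from h import *
np.set_printoptions(suppress=True,precision=1)
im=shot('wrist','wrist10.png'); im=shot('wrist','wrist10.png')
plan((577.7,298,98),105)
"
```

```text
t 17.35 delta [ 0.1 -0.2  0.4] rot [ 0.  -0.  -0.3] pos [577.9 298.   98.4] w 0.999 F [-0.2 -0.8 -1. ] q [-0.   0.7 -0.7  1.5  0.5  1.2 -0.6]
```

View pics/wrist10.png

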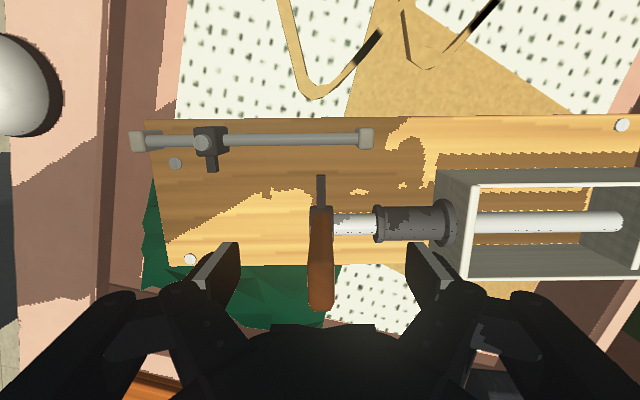

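The tab at (320,270) stands centred between the jaws. Pointer tip is near (320,176) and index finger tip near (213,171). I'll remeasure the draw from this nearer view while gripping.

Call:
{"method": "drive_tool", "body": {"deltas": [0, 0, 0, 0, 0, 0, -0.3, 0, 0, 0, 0, 0, 0, 0.2, 0, 0, 0, 0, 0, 0, 0.5, 0, 0, 0, 0, 0, 0, 0.8, 0, 0, 0, 0, 0, 0, 1, 0, 0, 0, 0, 0, 0, 1, 0, 0, 0, 0, 0, 0, 1, 0, 0, 0, 0, 0, 0, 1]}}

```text
time: 18.35
ee_pos: [577.3, 297.7, 98.0]
tool_rot: [[-0.254, 0.967, -0.001], [0.967, 0.254, -0.001], [-0.0, -0.001, -1.0]]
force: [-4.4, -3.3, 5.4]
width: 0.132
```

```bash
python3 -c "
from h import *
np.set_printoptions(suppress=True,precision=1)
im=shot('wrist','wrist11.png')
plan((577.7,298,98),105)
cv2.imwrite('pics/w11c.png',cv2.resize(im['frame'][110:220,190:350,::-1],None,fx=5,fy=5,interpolation=cv2.INTER_CUBIC))
"
```

```text
t 18.40 delta [ 0.2  0.5 -0. ] rot [-0.   0.  -0.3] pos [577.3 297.7  98. ] w 0.129 F [-4.9 -2.5  4.5] q [-0.   0.7 -0.7  1.5  0.5  1.2 -0.6]
```

View pics/w11c.png

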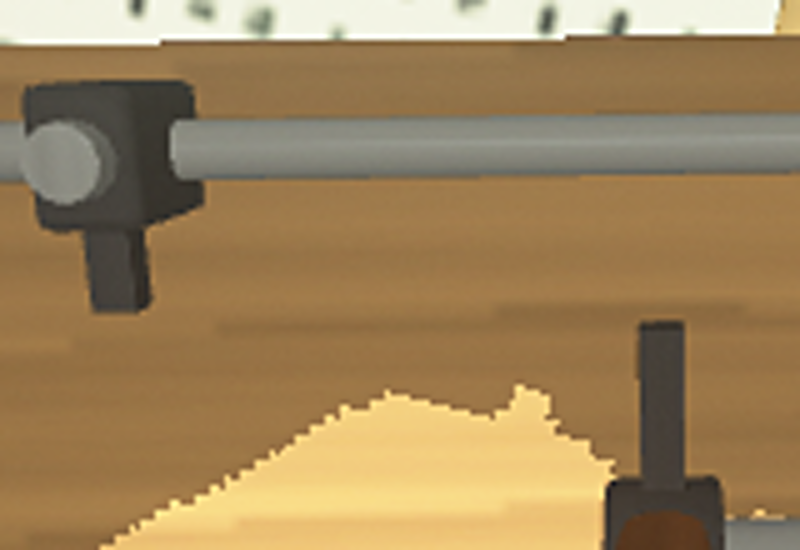

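View pics/wrist11.png

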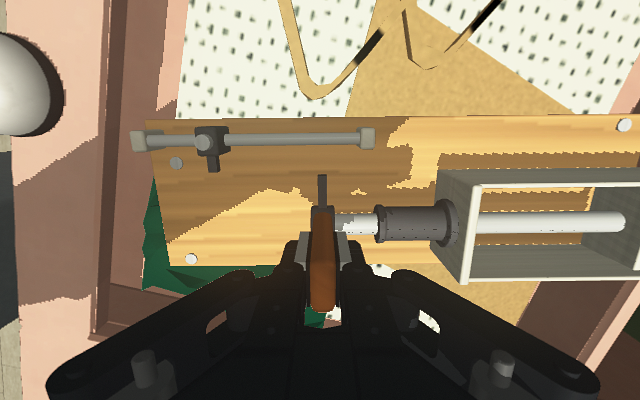

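The tab is gripped (width 0.13 ≈ 11–12 mm). The crop shows the pointer tip at (662,322) and the index tip at (114,311). First I'll draw 66 mm, then measure and trim.

Call:
{"method": "drive_tool", "body": {"deltas": [0, -6, 0, 0, 0, 0, 1, 0, -16, 0, 0, 0, 0, 1, -0.2, -28, 0, 0, 0, 0, 1, -0.2, -40, 0, 0, 0, 0, 1, -0.3, -50, 0, 0, 0, 0, 1, -0.4, -58, 0, 0, 0, 0, 1, -0.4, -63, 0, 0, 0, 0, 1, -0.4, -66, 0, 0, 0, 0, 1]}}

```text
time: 19.4
ee_pos: [514.4, 280.3, 98.0]
tool_rot: [[-0.253, 0.967, 0.002], [0.967, 0.253, 0.001], [-0.0, 0.002, -1.0]]
force: [6.4, 1.7, -2.4]
width: 0.133
```

```bash
python3 -c "
from h import *
np.set_printoptions(suppress=True,precision=1)
for i in range(4): im=shot('wrist','wrist12.png')
plan((577.7,298,98),105)
cv2.imwrite('pics/w12c.png',cv2.resize(im['frame'][110:220,250:380,::-1],None,fx=6,fy=5.4,interpolation=cv2.INTER_CUBIC))
cv2.imwrite('pics/w12c.png',cv2.resize(im['frame'][120:215,265:375,::-1],None,fx=6,fy=6,interpolation=cv2.INTER_CUBIC))
"
```

```text
t 19.60 delta [ 1.  65.7  0.1] rot [ 0.1  0.  -0.3] pos [514.4 280.4  98. ] w 0.132 F [ 5.8  0.3 -1.9] q [ 0.   0.6 -0.8  1.6  0.4  1.1 -0.6]
```

View pics/w12c.png

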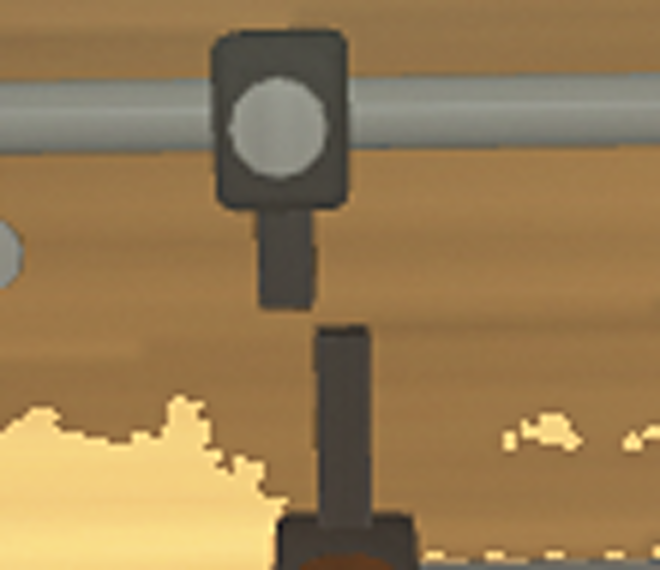

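View pics/wrist12.png

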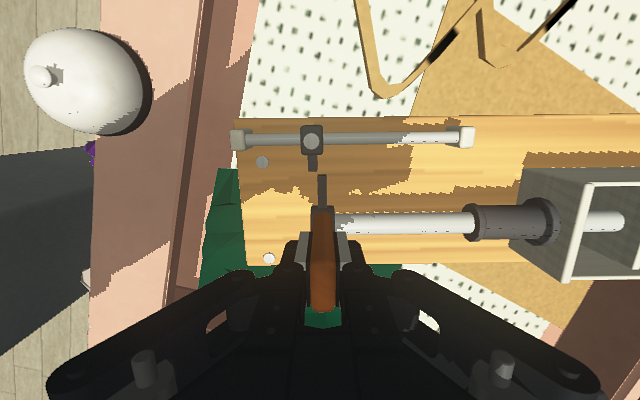

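```bash
cat > m2.py <<'E'
from h import *
import sys
np.set_printoptions(suppress=True,precision=2)
fn=sys.argv[1]; a=eval(sys.argv[2]); im=load(fn)
for z in (34,37):
    p=onplane(im,a,z); d=p[1]-p[0]
    for y in (14.6,15.1):
        u=np.array([np.cos(np.radians(y)),np.sin(np.radians(y)),0]); print(z,y,'dx',d@u,'dy',d@[-u[1],u[0],0])
E
python3 m2.py wrist12.png "[[265+286.5/6,120+305/6],[265+343/6,120+332/6]]"
python3 - <<'E'
# auto: dark mask column centroids, rows
from h import *
im=load('wrist12.png');f=im['frame'].astype(int)
g=f.max(2)
for v in range(152,206,3):
    m=np.where(g[v,295:345]<85)[0]+295
    print(v,m.min() if len(m) else None,m.max() if len(m) else None,len(m))
E
```

```text
34 14.6 dx 6.224756039093695 dy -3.0162241267894982
34 15.1 dx 6.198197832543964 dy -3.0704298327608464
37 14.6 dx 6.121937127282616 dy -2.9664029160388976
37 15.1 dx 6.09581760232618 dy -3.0197132661654664
152 301 322 22
155 308 316 9
158 308 316 9
161 308 316 9
164 308 316 9
167 308 316 9
170 308 316 9
173 None None 0
176 318 326 9
179 318 325 8
182 318 325 8
185 318 325 8
188 318 325 8
191 318 325 8
194 318 325 8
197 318 326 9
200 318 326 9
203 318 326 9
```

Remaining gap is about 6.1 mm. Drawing the rest slowly.

Call:
{"method": "drive_tool", "body": {"deltas": [0, -1.5, 0, 0, 0, 0, 1, 0, -3, 0, 0, 0, 0, 1, 0, -4.5, 0, 0, 0, 0, 1, 0, -5.5, 0, 0, 0, 0, 1, 0, -6.2, 0, 0, 0, 0, 1, 0, -6.2, 0, 0, 0, 0, 1, 0, -6.2, 0, 0, 0, 0, 1, 0, -6.2, 0, 0, 0, 0, 1]}}

```text
time: 20.6
ee_pos: [508.7, 278.8, 98.0]
tool_rot: [[-0.253, 0.967, 0.002], [0.967, 0.253, 0.0], [-0.0, 0.002, -1.0]]
force: [6.6, 1.1, -1.6]
width: 0.137
```

```bash
python3 - <<'E'
from h import *
np.set_printoptions(suppress=True,precision=2)
for i in range(4): im=shot('wrist','wrist13.png')
plan((577.7,298,98),105)
cv2.imwrite('pics/w13c.png',cv2.resize(im['frame'][120:215,265:375,::-1],None,fx=6,fy=6,interpolation=cv2.INTER_CUBIC))
f=im['frame'].astype(float); g=f.max(2)
def cen(v0,v1):
    out=[]
    for v in range(v0,v1):
        r=g[v,300:350]; bg=np.median(r); w=np.clip(bg-20-r,0,None); w[r>100]=0
        if w.sum()>0: out.append([ (w>0).dot(np.arange(300,350))/(w>0).sum(),v])
    return np.array(out)
I=cen(156,171); Q=cen(178,200)
li=np.polyfit(I[:,1],I[:,0],1); lq=np.polyfit(Q[:,1],Q[:,0],1); print(li,lq,len(I),len(Q))
vi,vq=169,177
a=[[np.polyval(li,vi),vi],[np.polyval(lq,vq),vq]]; print(a)
for z in (34,37):
    p=onplane(im,a,z); d=p[1]-p[0]
    for y in (14.6,15.1):
        u=np.array([np.cos(np.radians(y)),np.sin(np.radians(y)),0]); print(z,y,'dx',d@u,'dy',d@[-u[1],u[0],0])
E
```

```text
t 20.80 delta [ 1.1 71.7  0.2] rot [ 0.1  0.  -0.3] pos [508.6 278.8  98. ] w 0.133 F [ 5.1  0.4 -1.8] q [ 0.04  0.54 -0.79  1.67  0.42  1.11 -0.61]
[  0.   321.13] [  0.02 317.36] 15 22
[[np.float64(321.1333333333335), 169], [np.float64(321.6103896103897), 177]]
34 14.6 dx 0.3160539795847608 dy -5.371790893553183
34 15.1 dx 0.26916482129522823 dy -5.374344408488292
37 14.6 dx 0.31083371304573704 dy -5.283064973085062
37 15.1 dx 0.2647190234225494 dy -5.285576311590088
```

View pics/w13c.png

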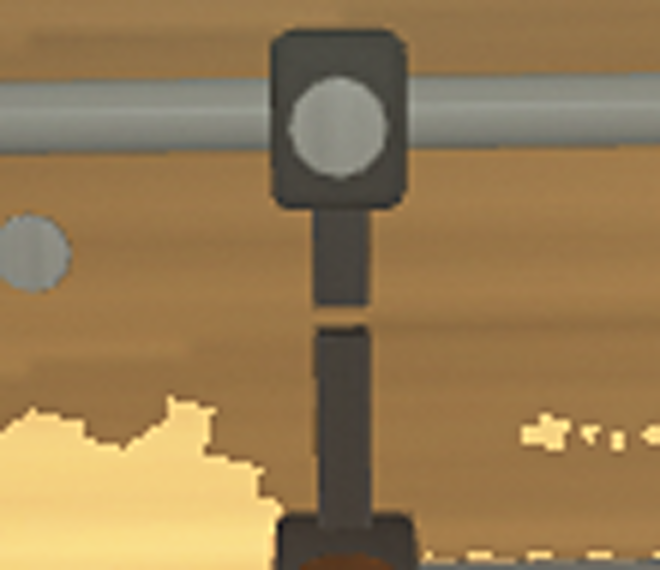

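The pointer tip (crop (343,328)) and the index tip (342,305) now line up to within about 0.3 mm. One last check of the scene before handing in.

```bash
python3 - <<'E'
from h import *
np.set_printoptions(suppress=True,precision=1)
t=shot('top','top14.png'); P=cloud(t)
for c,z in [((476,23),24),((545,17),24),((615,11),24),((452,-215),21)]:
    m=(abs(P[...,2]-z)<7)&(np.hypot(P[...,0]-c[0],P[...,1]-c[1])<33); print(m.sum(), P[m].mean(0))
w=load('wrist13.png'); im=shot('wrist','wrist14.png'); print(abs(w['frame'][120:215,265:375].astype(int)-im['frame'][120:215,265:375]).mean())
plan((508.6,278.8,98),105)
E
```

```text
225 [472.1  25.   25.3]
215 [541.4  19.9  25.4]
211 [611.1  13.9  25.5]
229 [ 452.1 -214.7   20.3]
0.6880382775119617
t 20.90 delta [ 0. -0. -0.] rot [ 0.1  0.  -0.3] pos [508.6 278.8  98. ] w 0.131 F [ 6.3  0.6 -3. ] q [ 0.   0.5 -0.8  1.7  0.4  1.1 -0.6]
```

View pics/top14.png

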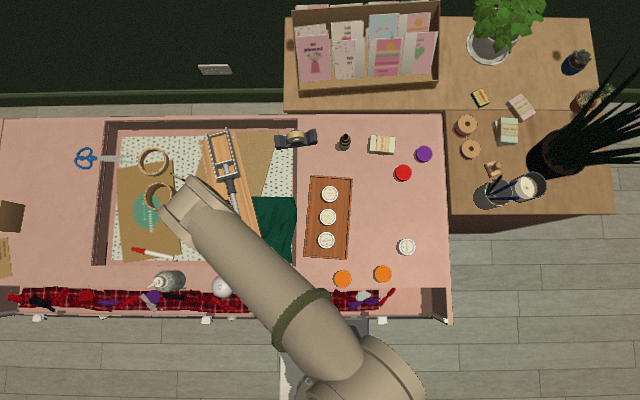

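The top view shows three tins in the tray at (330,194), (328,217) and (327,240), with the fourth on the counter at (406,247). The bottle, bell, soap and dispenser look unmoved. Handing in.

```bash
python3 -c "
from station import job
print(job.sign_off())"
```

```text
the job is handed in; nothing more can be done
None
```

Three white tins are lying flat in a row in the tray, and the fourth is still on the counter. I gripped the pull tab across its thickness and drew the rod out about 72 mm. The arm is still holding it there. I handed the job in at about 21 s.

**Last checks:**
- **Pointer and index:** they are level to within about 0.3 mm in the wrist view.
- **Grip:** it was steady at about 11 mm, with the spring pulling at about 6 N. That is a little under the 6.6 N or so I expected.
- **Tins:** the top view puts the three tray-tin lids at about 25 mm high, so they lie flat. The fourth tin is where it started.
- **Other objects:** the bottle, bell, soap and dispenser look unmoved in the top view. The gripper stayed clear of the index clip, though I didn't remeasure its position at the end.

**Disagreements:** the top and wrist cameras differed by 2–4 mm on the tin positions, so I used the wrist camera for gripping. The arm also overshot by about 10 mm on the first fast move, so I let it settle and remeasured.

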